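# Fold down the drill leaf and shut the drill case

## Robot

A 7-joint arm with a two-finger parallel gripper is mounted at the origin on the work surface. World frame = base frame: x ahead of the robot, y to its left, z up, the work surface at z = 0. Lengths are in m, angles in rad, forces in N, time in s.
With the tool pointing down it reaches from about 0.425 to 0.95 m from the base axis. Payload 16.7 kg.
Tool frame: the origin (TCP) lies midway between the tips of the shut fingers; the grasp point (between the pads) lies 19 mm behind it; z points along the fingers, y is the direction in which the jaws open and shut (so a half turn about z gives the same grasp; the last joint's range is limited). The gripper opens to 94 mm and grips with 3 to 60 N. Pads are 16 mm wide; open, the fingers measure 119 mm over their backs; the gripper's body (75 mm by 177 mm) begins 78 mm behind the grasp point.
Start: joints at [-1.409, 0.426, 0.074, 1.606, -0.034, 1.111, -0.067], TCP at [0.207, 0.642, 0.174] pointing down, gripper open.
Joint ranges: [-2.85, 2.85], [-0.5, 2.14], [-1.23, 1.37], [0.21, 2.46], [-1.02, 4.16], [0.16, 2.05], [-2.73, 2.73]. Speed limits (rad/s): [1.89, 1.89, 2.39, 2.39, 3.01, 3.01, 3.01].

## Interface

Orientations are given as a unit quaternion [w, x, y, z].
In Python, from plant import monitor, read_camera, camera_model, arm gives the robot as it stands.
- The arm moves only by the tool jog_arm, never from a script. Its argument "rows" is a list of rows, each an object of numbers: "tx", "ty", "tz": the shift along the tool's x, y, z in cm; "wx", "wy", "wz": the turn, a rotation vector about the tool's x, y, z in rad; "grip": the opening, from 0 (shut) to 1 (fully open). In form: [{"tx": .., "ty": .., "tz": .., "wx": .., "wy": .., "wz": .., "grip": ..}, ...]. A call has 1 to 8 rows; each row is the pose to reach, as a shift and turn from the pose commanded when the call began, along the tool's axes at that moment; what a row does not reach only later rows make up. A row lasts 1/8 s, in which the tool goes at most 62.5 mm and 10.7 degrees, less where a joint would pass 70% of its speed; a pose out of reach is approached as far as the arm can. A call with a gripper value outside its range is refused whole. The fingers move at their own pace and stop on an object; "squeeze" is the grip in N (left out, the last holds). Time passes only in rows, so rows that repeat a pose let the fingers close. It gives the time, the measured TCP pose, the force and the opening at its end, in the units of the state.
- monitor.get_obs(): the state, without advancing time (a new reading comes with each control period).
- read_camera(name): name is "scene" or "side" or "wrist"; returns the picture (420x560x3 uint8, blue, green, red); there is no depth.
- camera_model(name): a dict with "K" (3x3 intrinsics, pixels), "distortion" ([k1, k2, p1, p2, k3] as OpenCV has them; the pictures are not rectified), "R" (3x3) and "t" (3): a world point X has camera coordinates R X + t. Camera axes: x right, y down, z forward; pixel columns grow to the right and rows downward; lengths in m; the calibration is good to about 2 mm. A picture is of the moment at which its call begins: read the wrist's pose just before it. camera_model takes no time and is no camera call; for the wrist camera it gives the pose at the moment of the call.
- arm.hand_in(): hands the job in, once; it reports no verdict.
The state is a dict: "clock": time; "joint_positions": joint angles; "qvel": joint speeds; "tau": joint torques, N m; "ee_pos": TCP position; "tool_rot": TCP orientation; "wrist_force": force on the tool from outside, world axes, zero at the start; "wrist_torque": the same for the moment, N m; "gripper_width": finger opening in m.
Only numpy, scipy, OpenCV 4.12 (cv2) and the standard library are available. Lean on these libraries where they do the work, as an engineer would, in place of code of your own. Each camera call takes 0.05 s, during which the arm holds its last target.

## Task

Close up the blue drill case: push the upright drill leaf down until it lies flat in the case, and after that swing the hinged cover over it until it is fully shut. Only push - do not take hold of the leaf or the cover between the fingers, and do not lift or shove the case out of its place - leave the four things around it alone, and finish with the hand clear.

Things in the scene. Friction and masses are not known exactly. Their poses are not given: they have to be found in the camera images.
- case: Loose blue sheet-steel drill case (drill index), 170 x 200 mm, base walls 42 mm high (front wall 24 mm), about 2 kg in all with its drills, on rubber feet. Origin: centre of the underside. Its x axis points from the front (leaf hinge side) to the rear (cover hinge side), y runs parallel to both hinges, z up
- leaf (a joint): Drill leaf, in rad: 0 = folded down flat in the case, 1.6 = upright at its stop. Bare-metal pocket 188 mm wide with a flat front panel (white size strip), holding nine gold drills that stick out of its far edge. It hinges along the front of the case and folds towards the rear. Stiff hinge: it stays where it is left and needs about 5 N at the panel's upper edge to move. Folded, the panel lies level, its outer face 40 mm above the case's underside, and stops firmly there
- cover (a joint): Cover of the case, in rad: 0 = shut, 1.57 = vertical, 2.1 = open to its stop, leaning back past the rear. Blue sheet-steel lid 177 mm from hinge to free edge, 208 mm wide, its top 5 mm thick, with a 24 mm deep front flange. Stiff hinge: it stays where it is left and needs about 2 to 4 N at the free edge to move. Shut, its outer face lies level, 48 mm above the case's underside, and stops firmly there; with the leaf upright the cover strikes the leaf and cannot shut
- leaf_hinge (a point): Middle of the leaf's hinge axis: 76 mm in front of the case's centre (case x = -76 mm), 30 mm above the case's underside. Its frame turns with the leaf: x from the hinge along the leaf towards the drill tips, z out of the front panel (up when folded), y along the hinge
- leaf_edge (a point): Middle of the edge, on the front panel's outer face, of the panel farthest from the leaf hinge: 80 mm along the leaf from the hinge and 10 mm out from the hinge plane. The panel runs from 4 to 80 mm; the drills stick out beyond it up to 141 mm from the hinge, their upper sides 5 to 7 mm behind the panel's outer face
- cover_hinge (a point): Middle of the cover's hinge axis: 86 mm behind the case's centre (case x = +86 mm), 44 mm above the underside. Its frame turns with the cover: -x runs from the hinge to the free edge, z out of the cover's outer face (up when shut), y along the hinge
- cover_edge (a point): Middle of the cover's free edge on its outer face: 177 mm from the hinge axis and 4 mm out from it
- paste_tin: Bystander: round yellow tin, 60 mm across, 50 mm high. Origin: centre of the underside
- tube_offcut: Bystander: upright piece of steel tube, 43 mm across, 60 mm high. Origin: centre of the underside
- magnet: Bystander: red arrow-shaped welding magnet lying flat, 76 x 60 x 18 mm. Origin: on the underside under its middle
- scratch_brush: Bystander: flat hand brush with a light wooden handle, lying flat along its x axis, 200 x 42 x 20 mm. Origin: under its middle

How it is judged:
By the outcome, as a careful person would: the job done as asked, in the order asked, and still so for the second after the job is handed in, with the robot touching nothing.
It also fails if it takes over 56 s, if anything falls off the work surface, if the arm or the gripper's body presses on something with over 40 N, if the wrist force passes 120 N, or if a joint passes its speed limit or range.

## Working session

There is one attempt and no reset: what is moved stays moved. The work goes in short steps, Python scripts to look and compute and a tool call to move; the robot and the scene stay as the last step left them, time stands still between calls to the robot, and variables do not carry over. Pictures are saved under pics/ and viewed, and the job is handed in when it is done.

Besides the shell and the picture viewer there is one more tool, called after ">>>" by a JSON object that holds its "api" and its "payload", one argument or row to a line. jog_arm: Moves the arm, as the interface text tells. Its arguments: {"type":"object","properties":{"rows":{"type":"array","items":{"type":"object","properties":{"tx":{"type":"number"},"ty":{"type":"number"},"tz":{"type":"number"},"wx":{"type":"number"},"wy":{"type":"number"},"wz":{"type":"number"},"grip":{"type":"number"}}}},"squeeze":{"type":"number"}},"required":["rows"]}

```bash
ls; mkdir -p pics; python3 - <<'E'
from plant import monitor, read_camera, camera_model
import cv2
for n in ("scene","side","wrist"):
    cv2.imwrite(f"pics/{n}0.png",read_camera(n)); m=camera_model(n); print(n,m["R"],m["t"])
print(monitor.get_obs())
E
```

```text
pics
scene [[-0.54894823  0.8356466   0.01872426]
 [ 0.5325877   0.36695401 -0.76268938]
 [-0.64420974 -0.40870467 -0.64649386]] [ 0.3168319  -0.25435027  1.51089629]
side [[ 0.82011336 -0.57216737 -0.00621091]
 [-0.4495243  -0.63753166 -0.62568466]
 [ 0.35403669  0.51592431 -0.78005136]] [-0.47978193  0.28562299  0.92607347]
wrist [[ 3.05686407e-01  9.52132140e-01 -4.56171754e-04]
 [ 9.15066269e-01 -2.93653793e-01  2.76443797e-01]
 [ 2.63077068e-01 -8.49225385e-02 -9.61029978e-01]] [-0.67423283 -0.02958676  0.3915011 ]
{'clock': 0.15, 'joint_positions': array([-1.40847146,  0.42657352,  0.07387217,  1.6064492 , -0.03408597,
        1.11083577, -0.06706358]), 'qvel': array([-0.00216424, -0.00091201,  0.00024762, -0.00079501, -0.00180676,
        0.0005276 , -0.00029094]), 'tau': array([ 4.44632766e-03, -9.36275625e+01,  3.66937190e+00, -4.54430008e+01,
       -4.87639220e-02,  1.79351546e-02,  1.40014686e-04]), 'ee_pos': array([0.20701024, 0.64207329, 0.17345164]), 'tool_rot': array([-3.72510923e-05,  1.55283274e-01,  9.87869856e-01, -5.01826313e-04]), 'wrist_force': array([-0.47388569,  0.309017  ,  0.40796262]), 'wrist_torque': array([-0.01002106,  0.01199428, -0.03667427]), 'gripper_width': 0.09433323832333529}
```

View pics/scene0.png

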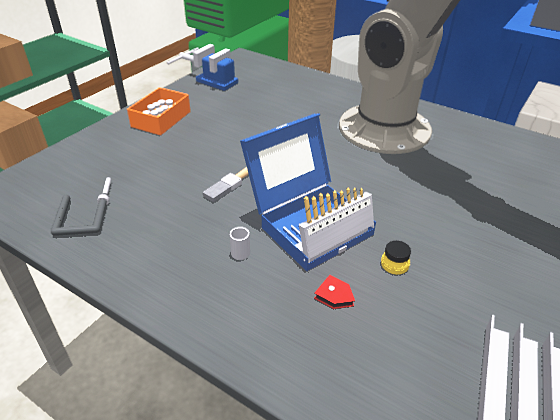

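View pics/side0.png

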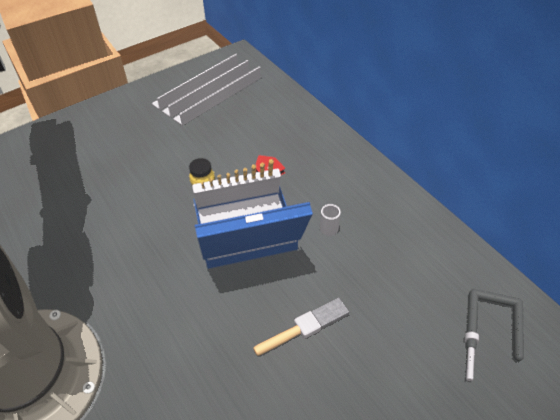

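View pics/wrist0.png

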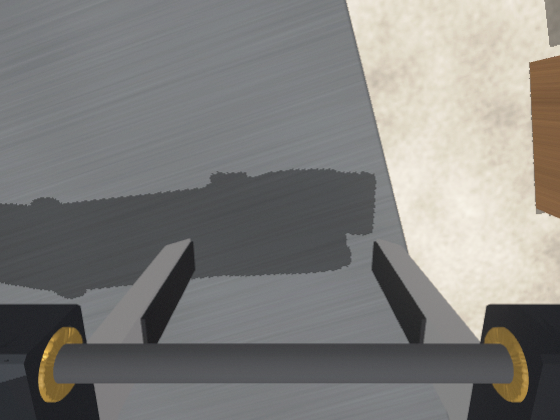

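```bash
python3 - <<'E'
import cv2
a=cv2.imread("pics/scene0.png")[100:315,190:430]; cv2.imwrite("pics/sc.png",cv2.resize(a,(720,645),interpolation=cv2.INTER_CUBIC)[:600])
a=cv2.imread("pics/side0.png")[145:365,170:370]; cv2.imwrite("pics/sd.png",cv2.resize(a,(545,600),interpolation=cv2.INTER_CUBIC))
E
```

```text
(no output)
```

View pics/sc.png

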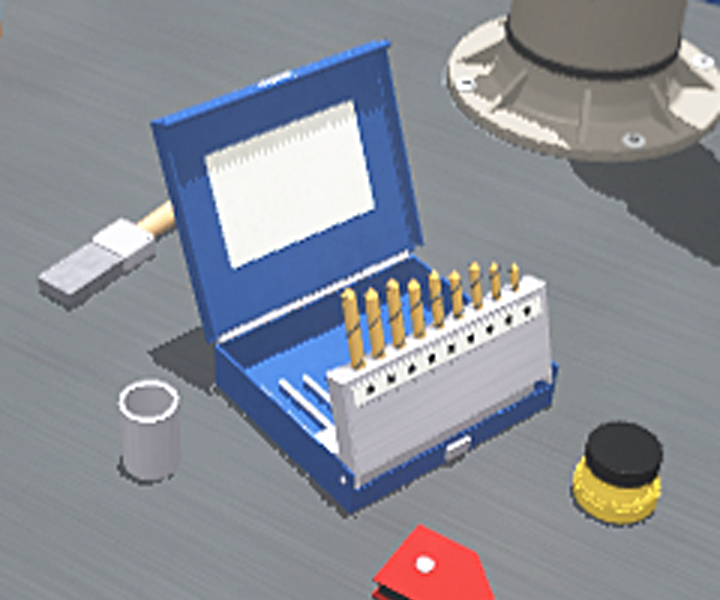

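View pics/sd.png

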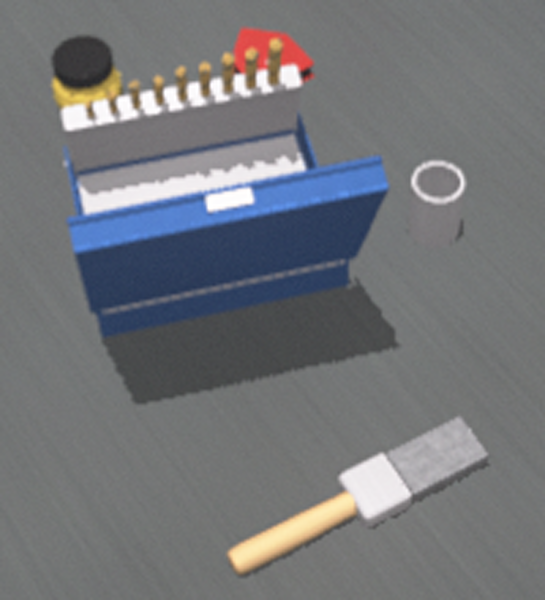

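```bash
cat > h.py <<'E'
import numpy as np,cv2
from plant import camera_model
C={n:camera_model(n) for n in("scene","side")}
def proj(n,P):
    m=C[n]; return cv2.projectPoints(np.array(P,float).reshape(-1,3),cv2.Rodrigues(np.array(m["R"]))[0],np.array(m["t"],float),np.array(m["K"]),np.array(m["distortion"],float))[0].reshape(-1,2)
def case2w(p,P):
    c,s=np.cos(p[2]),np.sin(p[2]); P=np.atleast_2d(P)
    return P@np.array([[c,s,0],[-s,c,0],[0,0,1]])+np.array([p[0],p[1],0])
def leaf(th,a,y,o): return [-.076+a*np.cos(th)-o*np.sin(th),y,.030+a*np.sin(th)+o*np.cos(th)]
def cover(th,a,y,o): return [.086-a*np.cos(th)+o*np.sin(th),y,.044+a*np.sin(th)+o*np.cos(th)]
E
cat > fit.py <<'E'
from h import *
from scipy.optimize import least_squares
S=lambda u,v:(190+u/3,100+v/3); D=lambda u,v:(170+u/2.725,145+v/2.727)
obs=[("scene",S(350,515),lambda l,c:[-.085,.1,0]),("scene",S(553,405),lambda l,c:[-.085,-.1,0]),
("scene",S(217,343),lambda l,c:[.085,.1,.042]),("scene",S(220,390),lambda l,c:[.085,.1,0]),
("scene",S(350,370),lambda l,c:leaf(l,.08,.094,.01)),("scene",S(547,278),lambda l,c:leaf(l,.08,-.094,.01)),
("scene",S(357,484),lambda l,c:leaf(l,.004,.094,.01)),("scene",S(550,378),lambda l,c:leaf(l,.004,-.094,.01)),
("side",D(78,250),lambda l,c:cover(c,.177,-.104,.004)),("side",D(386,185),lambda l,c:cover(c,.177,.104,.004)),
("scene",S(152,122),lambda l,c:cover(c,.177,.104,.004)),("scene",S(388,42),lambda l,c:cover(c,.177,-.104,.004)),
("side",D(62,111),lambda l,c:leaf(l,.08,-.094,.01)),("side",D(298,68),lambda l,c:leaf(l,.08,.094,.01)),
("side",D(103,335),lambda l,c:[.085,-.1,0]),("side",D(345,287),lambda l,c:[.085,.1,0])]
def r(p): return np.concatenate([proj(n,case2w(p,f(p[3],p[4])))[0]-q for n,q,f in obs])
s=least_squares(r,[.5,.3,-2.5,1.5,1.8],loss="soft_l1")
print(s.x,s.cost); print(np.round(r(s.x).reshape(-1,2),1))
p=s.x
for k,v in dict(leafedge=leaf(p[3],.08,0,.01),coveredge=cover(p[4],.177,0,.004),lh=[-.076,0,.03]).items(): print(k,case2w(p,v))
E
python3 fit.py
```

```text
[ 0.52558699  0.06666348 -1.93247116  1.23091405  1.96598512] 17.334259446179498
[[ 0.5  0.2]
 [ 0.4  0.4]
 [ 0.1  0.1]
 [-0.7 -2. ]
 [-2.4  3.1]
 [-1.   1.2]
 [ 1.1 -2.9]
 [ 1.5 -1.7]
 [-1.8 -0.5]
 [ 0.8  0.3]
 [ 0.8 -0.7]
 [-3.3 -0.7]
 [ 0.9 -0.4]
 [-0.6 -0.4]
 [-0.4  0.5]
 [ 1.2 -0.7]]
leafedge [[0.54637794 0.12162002 0.10875727]]
coveredge [[ 0.46973897 -0.08095915  0.2058176 ]]
lh [[0.55247892 0.13774669 0.03      ]]
```

```bash
cat > ov.py <<'E'
from h import *
import sys
def draw(img,n,p,sc,off,col):
    def L(pts):
        q=(proj(n,case2w(p,np.array(pts)))-off)*sc
        cv2.polylines(img,[np.round(q).astype(int)],True,col,1)
    l,c=p[3],p[4]
    L([[-.085,.1,0],[-.085,-.1,0],[.085,-.1,0],[.085,.1,0]])
    L([leaf(l,.004,.094,.01),leaf(l,.08,.094,.01),leaf(l,.08,-.094,.01),leaf(l,.004,-.094,.01)])
    L([cover(c,.177,.104,.004),cover(c,.177,-.104,.004),cover(c,0,-.104,.004),cover(c,0,.104,.004)])
    L([[.085,.1,.042],[.085,-.1,.042],[-.085,-.1,.042],[-.085,.1,.042]])
if __name__=="__main__":
    for n,o in(("scene",(190,100)),("side",(170,140))):
        a=cv2.imread(f"pics/{n}0.png")[o[1]:o[1]+200,o[0]:o[0]+240]; a=cv2.resize(a,None,fx=3,fy=3,interpolation=cv2.INTER_CUBIC)
        for th,col in((1.23,(0,255,0)),(1.5,(0,0,255))):
            draw(a,n,[0.52558699,0.06666348,-1.93247116,th,1.966],3,np.array(o),col)
        cv2.imwrite(f"pics/ov_{n}.png",a)
E
python3 ov.py
```

```text
(no output)
```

View pics/ov_scene.png

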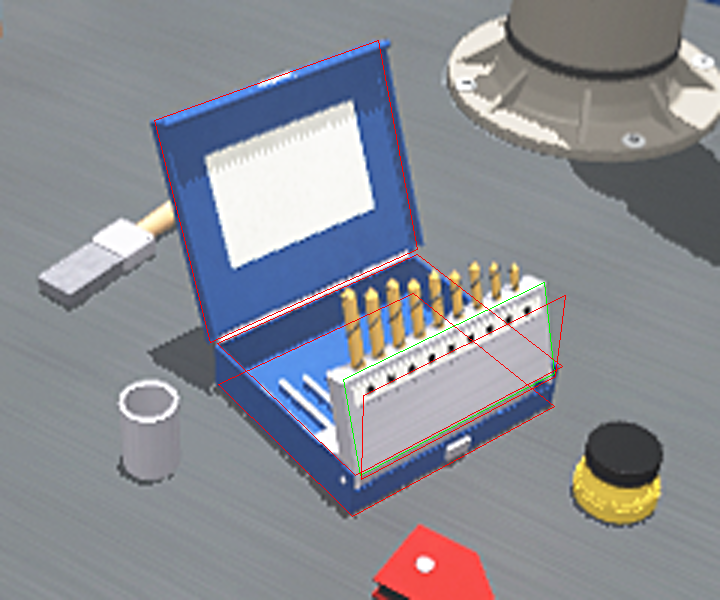

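View pics/ov_side.png

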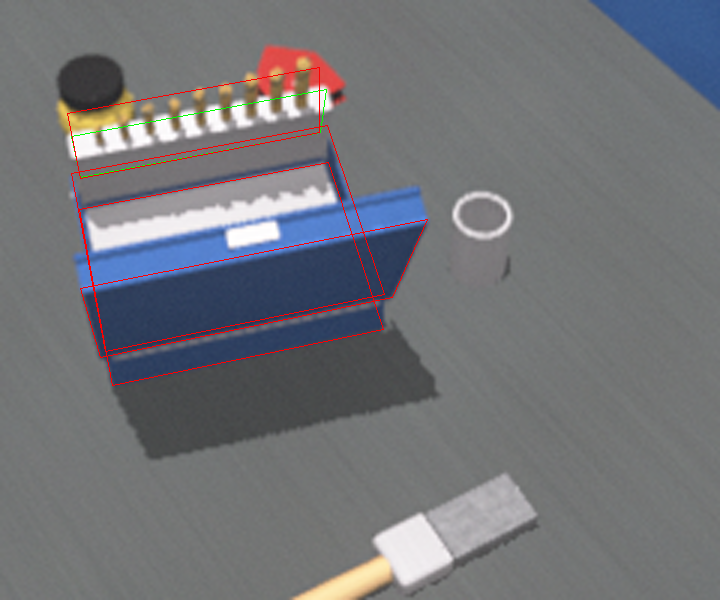

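```bash
cat >> h.py <<'E'
from scipy.spatial.transform import Rotation as Ro
P=np.array([0.5256,0.0667,-1.9325])
def rel(targets, zr=None):
    """targets: list of (case x,y,z, yaw sign) ; prints tool shift cm"""
    from plant import monitor
    o=monitor.get_obs(); q=o["tool_rot"]; R=Ro.from_quat([q[1],q[2],q[3],q[0]]); p=o["ee_pos"]
    # tool x along s*case x, z down
    for t in targets:
        w=case2w(P,t[:3])[0]; d=R.inv().apply(w-p)*100
        s=t[3] if len(t)>3 else 1
        ax=s*np.array([np.cos(P[2]),np.sin(P[2]),0]); az=np.array([0,0,-1.]); Rt=Ro.from_matrix(np.stack([ax,np.cross(az,ax),az],1))
        print(t,"world",np.round(w,3),"shift",np.round(d,2),"rot",np.round((R.inv()*Rt).as_rotvec(),3))
    c=case2w([0,0,P[2]],np.eye(3)); 
    print("clock",o["clock"],"tcp case",np.round((p-[P[0],P[1],0])@c.T,4),"F case",np.round(o["wrist_force"]@c.T,2),"grip",o["gripper_width"])
E
python3 - <<'E'
from h import *
from plant import monitor
m=camera_model("wrist"); c=-np.array(m["R"]).T@m["t"]; o=monitor.get_obs(); q=o["tool_rot"]
print("cam in tool",Ro.from_quat([*q[1:],q[0]]).inv().apply(c-o["ee_pos"]))
rel([(-.16,0,.15,1),(-.16,0,.15,-1)])
for th in (1.23,1.0,.7,.4,.2,0): print(th,leaf(th,.068,0,.01))
E
```

```text
cam in tool [ 0.0806047  -0.00051635 -0.21067038]
(-0.16, 0, 0.15, 1) world [0.582 0.216 0.15 ] shift [-48.77 -29.01   2.38] rot [-1.000e-03 -1.000e-03 -1.521e+00]
(-0.16, 0, 0.15, -1) world [0.582 0.216 0.15 ] shift [-48.77 -29.01   2.38] rot [-1.000e-03  1.000e-03  1.621e+00]
clock 0.15 tcp case [-0.4254 -0.5016  0.1735] F case [-0.12 -0.55  0.41] grip 0.09433323832333529
1.23 [np.float64(-0.06269672257485079), 0, np.float64(0.09743161580260046)]
1.0 [np.float64(-0.04767415304904546), 0, np.float64(0.09262305002561837)]
0.7 [np.float64(-0.03043290813703169), 0, np.float64(0.08145522460500788)]
0.4 [np.float64(-0.01726203583089031), 0, np.float64(0.0656910572170171)]
0.2 [np.float64(-0.011342166014746169), 0, np.float64(0.05331018027247658)]
0 [np.float64(-0.007999999999999993), 0, np.float64(0.04)]
```

>>> {"api": "jog_arm", "payload": {
  "rows": [
    {"tx": -6, "ty": -3.6, "tz": 0, "wz": 0.18, "grip": 0},
    {"tx": -12, "ty": -7.2, "tz": 0, "wz": 0.36, "grip": 0},
    {"tx": -18, "ty": -10.8, "tz": 0, "wz": 0.54, "grip": 0},
    {"tx": -24, "ty": -14.4, "tz": 0, "wz": 0.72, "grip": 0},
    {"tx": -30, "ty": -18, "tz": 0.5, "wz": 0.9, "grip": 0},
    {"tx": -36, "ty": -21.5, "tz": 1, "wz": 1.08, "grip": 0},
    {"tx": -42, "ty": -25, "tz": 1.5, "wz": 1.26, "grip": 0},
    {"tx": -48.8, "ty": -29, "tz": 2.4, "wz": 1.44, "grip": 0}
  ]
}}

```text
validation failed for argument at $.ro...
```

```bash
python3 -c "
from h import *
rel([(-.14,0,.10,-1),(-.1,0,.09,-1),(-.09,0,.09,-1)])"
```

```text
(-0.14, 0, 0.1, -1) world [0.575 0.198 0.1  ] shift [-48.67 -31.     7.38] rot [-1.000e-03  1.000e-03  1.621e+00]
(-0.1, 0, 0.09, -1) world [0.561 0.16  0.09 ] shift [-48.47 -34.99   8.38] rot [-1.000e-03  1.000e-03  1.621e+00]
(-0.09, 0, 0.09, -1) world [0.557 0.151 0.09 ] shift [-48.42 -35.99   8.39] rot [-1.000e-03  1.000e-03  1.621e+00]
clock 0.15 tcp case [-0.4254 -0.5016  0.1735] F case [-0.12 -0.55  0.41] grip 0.09433323832333529
```

>>> {"api": "jog_arm", "payload": {
  "rows": [
    {"tx": -6.0, "ty": -3.6, "tz": 0.0, "wx": 0.0, "wy": 0.0, "wz": 0.18, "grip": 0.0},
    {"tx": -12.0, "ty": -7.2, "tz": 0.0, "wx": 0.0, "wy": 0.0, "wz": 0.36, "grip": 0.0},
    {"tx": -18.0, "ty": -10.8, "tz": 0.0, "wx": 0.0, "wy": 0.0, "wz": 0.54, "grip": 0.0},
    {"tx": -24.0, "ty": -14.4, "tz": 0.0, "wx": 0.0, "wy": 0.0, "wz": 0.72, "grip": 0.0},
    {"tx": -30.0, "ty": -18.0, "tz": 0.5, "wx": 0.0, "wy": 0.0, "wz": 0.9, "grip": 0.0},
    {"tx": -36.0, "ty": -21.5, "tz": 1.0, "wx": 0.0, "wy": 0.0, "wz": 1.08, "grip": 0.0},
    {"tx": -42.0, "ty": -25.0, "tz": 1.5, "wx": 0.0, "wy": 0.0, "wz": 1.26, "grip": 0.0},
    {"tx": -48.8, "ty": -29.0, "tz": 2.4, "wx": 0.0, "wy": 0.0, "wz": 1.44, "grip": 0.0}
  ]
}}

```text
clock: 1.15
ee_pos: [0.5382, 0.2662, 0.1566]
tool_rot: [-0.0, 0.77, 0.638, 0.0]
wrist_force: [1.0, 0.4, 0.7]
gripper_width: 0.0174
```

```bash
python3 -c "
from h import *
rel([(-.14,0,.10,-1),(-.1,0,.09,-1),(-.09,0,.09,-1)])"
```

```text
(-0.14, 0, 0.1, -1) world [0.575 0.198 0.1  ] shift [-6.05  4.9   5.66] rot [ 0.    -0.     0.175]
(-0.1, 0, 0.09, -1) world [0.561 0.16  0.09 ] shift [-9.99  4.21  6.66] rot [ 0.    -0.     0.175]
(-0.09, 0, 0.09, -1) world [0.557 0.151 0.09 ] shift [-10.97   4.03   6.66] rot [ 0.    -0.     0.175]
clock 1.15 tcp case [-0.191  -0.0588  0.1566] F case [-0.76  0.81  0.65] grip 0.017383572276375003
```

>>> {"api": "jog_arm", "payload": {
  "rows": [
    {"tx": -3.0, "ty": 2.4, "tz": 2.0, "wx": 0.0, "wy": 0.0, "wz": 0.09, "grip": 0.0},
    {"tx": -6.0, "ty": 4.9, "tz": 4.5, "wx": 0.0, "wy": 0.0, "wz": 0.175, "grip": 0.0},
    {"tx": -6.0, "ty": 4.9, "tz": 5.7, "wx": 0.0, "wy": 0.0, "wz": 0.175, "grip": 0.0},
    {"tx": -6.0, "ty": 4.9, "tz": 5.7, "wx": 0.0, "wy": 0.0, "wz": 0.175, "grip": 0.0}
  ]
}}

```text
clock: 1.65
ee_pos: [0.5737, 0.2002, 0.0987]
tool_rot: [-0.0, 0.821, 0.571, -0.001]
wrist_force: [0.5, 0.2, 1.2]
gripper_width: 0.0005
```

```bash
python3 -c "
from h import *
from plant import read_camera
rel([(-.1,0,.09,-1),(-.075,0,.09,-1)])
for n in ('scene','side','wrist'): cv2.imwrite(f'pics/{n}1.png',read_camera(n))
a=cv2.imread('pics/scene1.png')[100:300,190:430]; b=cv2.imread('pics/wrist1.png')
cv2.imwrite('pics/m1.png',np.hstack([cv2.resize(a,(480,400)),cv2.resize(b,(320,240)).copy() if 0 else cv2.resize(b,(320,400))]))
"
```

```text
(-0.1, 0, 0.09, -1) world [0.561 0.16  0.09 ] shift [-4.19  0.2   0.87] rot [-0.001  0.001  0.007]
(-0.075, 0, 0.09, -1) world [0.552 0.137 0.09 ] shift [-6.69  0.18  0.88] rot [-0.001  0.001  0.007]
clock 1.65 tcp case [-0.1419 -0.0023  0.0987] F case [-0.35  0.42  1.23] grip 0.000453430784224758
```

View pics/m1.png

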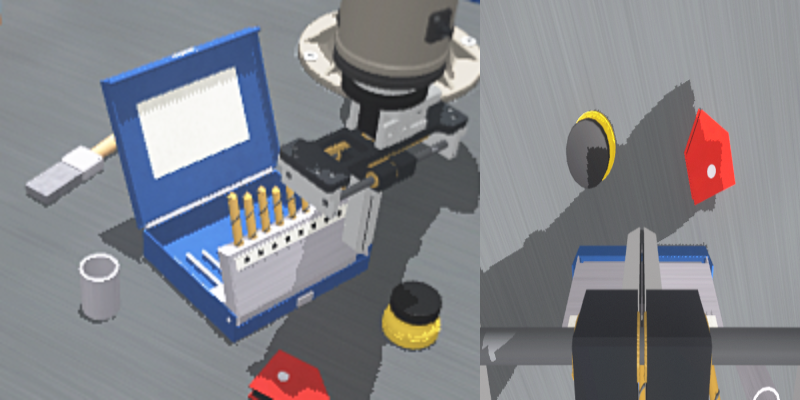

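```bash
python3 -c "
from h import *
for n in('scene','side'): print(n,proj(n,[[0.5737,0.2002,0.0987],[0.5737,0.2002,0.1987]]))
a=cv2.imread('pics/side1.png')[90:290,120:380]; cv2.imwrite('pics/sd1.png',cv2.resize(a,(780,600)))
"
```

```text
scene [[366.45120519 234.53473463]
 [373.27475847 196.1628334 ]]
side [[229.26714016 155.28062009]
 [225.16509439 121.04979312]]
```

View pics/sd1.png

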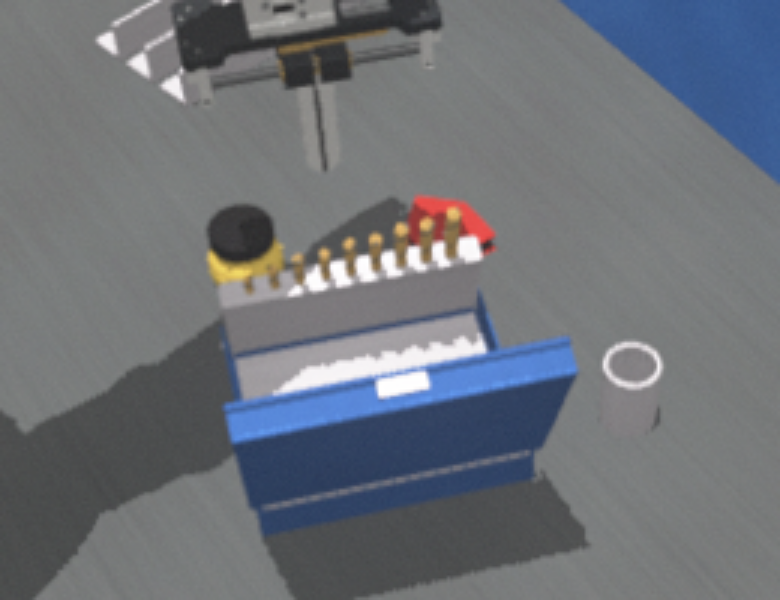

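View pics/scene1.png

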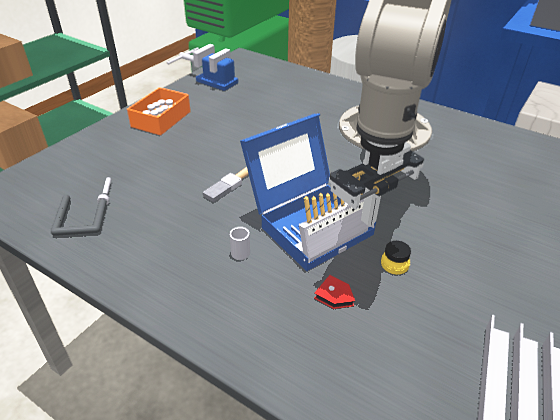

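```bash
python3 -c "
from h import *
from plant import monitor
o=monitor.get_obs();print(o['ee_pos'])
ims=[]
for n,(u,v) in(('scene',(366,225)),('side',(229,145))):
  a=cv2.imread(f'pics/{n}1.png')[v-30:v+30,u-38:u+38]; a=cv2.resize(a,None,fx=5.2,fy=5.2,interpolation=cv2.INTER_NEAREST)
  q=(proj(n,o['ee_pos'])[0]-[u-38,v-30]+.5)*5.2; cv2.circle(a,tuple(q.astype(int)),4,(0,255,0),-1); ims.append(a)
cv2.imwrite('pics/tip.png',np.hstack(ims))
"
```

```text
[0.57438932 0.2011798  0.10019235]
```

View pics/tip.png

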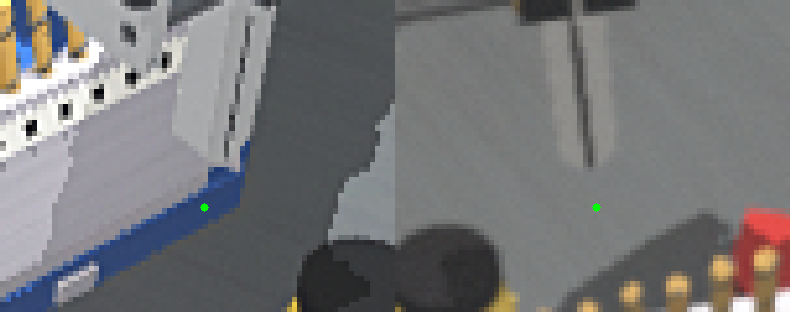

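```bash
cat >> h.py <<'E'
def tri(a,b):
    from scipy.optimize import least_squares
    f=lambda X: np.concatenate([proj("scene",X)[0]-a,proj("side",X)[0]-b])
    s=least_squares(f,[.55,.1,.1]); return s.x,s.fun
E
python3 -c "
from h import *
print(tri((370.7,226.7),(228.5,146.7)))
print(C['scene']['K'],C['scene']['distortion'],C['side']['distortion'])
print('base',proj('scene',[0,0,0]),proj('side',[0,0,0]))
"
```

```text
(array([0.57457301, 0.2048385 , 0.12239875]), array([-0.79871837,  0.32219841, -0.88193282, -0.41674621]))
[[488.56384714   0.         282.45510924]
 [  0.         488.56384714 210.28437303]
 [  0.           0.           1.        ]] [0.02509249 0.         0.         0.         0.        ] [-0.08585525  0.          0.          0.          0.        ]
base [[385.09185949 127.88836162]] [[ 29.3780988  377.37617632]]
```

```bash
python3 -c "
from h import *
print('tube top',tri((239.7,233.7),(330.7,211.7)))
print('tin top',tri((190+624/3,100+445/3),(170+83/2.725,145+57/2.727)))
S=lambda u,v:(190+u/3,100+v/3); D=lambda u,v:(170+u/2.725,145+v/2.727)
print('leaf',tri(S(350,370),D(298,68)),tri(S(547,278),D(62,111)))
print('cover',tri(S(152,122),D(386,185)),tri(S(388,42),D(78,250)))
"
```

```text
tube top (array([ 0.68250255, -0.04113326,  0.05744527]), array([ 0.38093711, -0.05536374,  0.382057  ,  0.08037376]))
tin top (array([0.52234244, 0.25642759, 0.04892616]), array([ 0.09184213, -0.04052423,  0.1012832 ,  0.05147717]))
leaf (array([0.63041257, 0.08733092, 0.11258191]), array([-1.72425642,  0.4771655 , -1.81452242, -0.62182841])) (array([0.45552944, 0.15490781, 0.10984128]), array([-0.3639348 ,  0.15878283, -0.34494052, -0.17344627]))
cover (array([ 0.56757666, -0.11701585,  0.20502279]), array([ 0.90612393, -0.16457378,  0.738701  ,  0.18177449])) (array([ 0.37346719, -0.04128935,  0.20281171]), array([-2.56262533,  0.97641965, -1.84781375, -0.82372166]))
```

>>> {"api": "jog_arm", "payload": {
  "rows": [
    {"tx": -2.0, "ty": 0.2, "tz": 1.0, "wx": 0.0, "wy": 0.0, "wz": 0.007, "grip": 0.0},
    {"tx": -4.0, "ty": 0.2, "tz": 2.2, "wx": 0.0, "wy": 0.0, "wz": 0.007, "grip": 0.0},
    {"tx": -5.2, "ty": 0.2, "tz": 2.2, "wx": 0.0, "wy": 0.0, "wz": 0.007, "grip": 0.0},
    {"tx": -6.0, "ty": 0.2, "tz": 2.2, "wx": 0.0, "wy": 0.0, "wz": 0.007, "grip": 0.0},
    {"tx": -6.4, "ty": 0.2, "tz": 2.2, "wx": 0.0, "wy": 0.0, "wz": 0.007, "grip": 0.0}
  ]
}}

```text
clock: 2.42
ee_pos: [0.5542, 0.1388, 0.0779]
tool_rot: [-0.0, 0.823, 0.568, 0.0]
wrist_force: [-0.0, 1.2, -0.1]
gripper_width: 0.0001
```

```bash
python3 -c "
from h import *
from plant import read_camera
rel([])
cv2.imwrite('pics/side2.png',read_camera('side'));cv2.imwrite('pics/scene2.png',read_camera('scene'))
a=cv2.imread('pics/side2.png')[110:270,140:340]; b=cv2.imread('pics/scene2.png')[140:300,240:440]
cv2.imwrite('pics/m2.png',np.hstack([cv2.resize(a,(400,320)),cv2.resize(b,(400,320))]))
"
```

```text
clock 2.425 tcp case [-0.0775  0.0012  0.0779] F case [-1.07 -0.43 -0.14] grip 9.652088700792935e-05
```

View pics/m2.png

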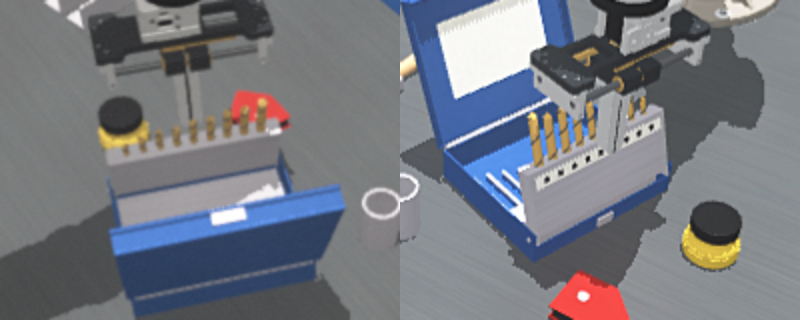

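>>> {"api": "jog_arm", "payload": {
  "rows": [
    {"tx": -0.8, "ty": 0.1, "tz": 0.2, "wx": 0.0, "wy": 0.0, "wz": 0.0, "grip": 0.0},
    {"tx": -1.6, "ty": 0.1, "tz": 0.4, "wx": 0.0, "wy": 0.0, "wz": 0.0, "grip": 0.0},
    {"tx": -2.4, "ty": 0.1, "tz": 0.8, "wx": 0.0, "wy": 0.0, "wz": 0.0, "grip": 0.0},
    {"tx": -3.1, "ty": 0.1, "tz": 1.3, "wx": 0.0, "wy": 0.0, "wz": 0.0, "grip": 0.0}
  ]
}}

```text
clock: 3.02
ee_pos: [0.5441, 0.1091, 0.0645]
tool_rot: [0.0, 0.823, 0.568, 0.0]
wrist_force: [0.5, 1.0, 3.9]
gripper_width: 0.0004
```

```bash
cat > look.py <<'E'
from h import *
import sys
from plant import read_camera
k=sys.argv[1]
rel([])
for n in('side','scene'): cv2.imwrite(f'pics/{n}{k}.png',read_camera(n))
a=cv2.imread(f'pics/side{k}.png')[100:290,130:330]; b=cv2.imread(f'pics/scene{k}.png')[110:300,230:430]
cv2.imwrite(f'pics/m{k}.png',np.hstack([cv2.resize(a,(400,380)),cv2.resize(b,(400,380))]))
E
python3 look.py 3
```

```text
clock 3.025 tcp case [-0.0463  0.0023  0.0645] F case [-1.16  0.1   3.92] grip 0.0003666905594903497
```

View pics/m3.png

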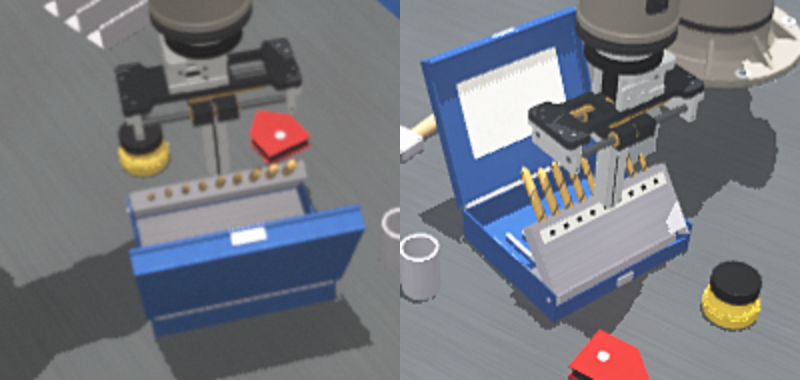

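>>> {"api": "jog_arm", "payload": {
  "rows": [
    {"tx": -0.6, "ty": 0.2, "tz": 0.7, "wx": 0.0, "wy": 0.0, "wz": 0.0, "grip": 0.0},
    {"tx": -1.2, "ty": 0.2, "tz": 1.3, "wx": 0.0, "wy": 0.0, "wz": 0.0, "grip": 0.0},
    {"tx": -1.8, "ty": 0.2, "tz": 2.1, "wx": 0.0, "wy": 0.0, "wz": 0.0, "grip": 0.0},
    {"tx": -2.2, "ty": 0.2, "tz": 2.8, "wx": 0.0, "wy": 0.0, "wz": 0.0, "grip": 0.0},
    {"tx": -2.5, "ty": 0.2, "tz": 3.5, "wx": 0.0, "wy": 0.0, "wz": 0.0, "grip": 0.0},
    {"tx": -2.7, "ty": 0.2, "tz": 4.0, "wx": 0.0, "wy": 0.0, "wz": 0.0, "grip": 0.0}
  ]
}}

```text
clock: 3.88
ee_pos: [0.536, 0.0835, 0.024]
tool_rot: [-0.0, 0.823, 0.568, -0.0]
wrist_force: [0.1, -1.9, 2.7]
gripper_width: 0.0005
```

```bash
python3 look.py 4
```

```text
clock 3.875 tcp case [-0.0194  0.0038  0.024 ] F case [1.72 0.77 2.74] grip 0.00048078837011452595
```

View pics/m4.png

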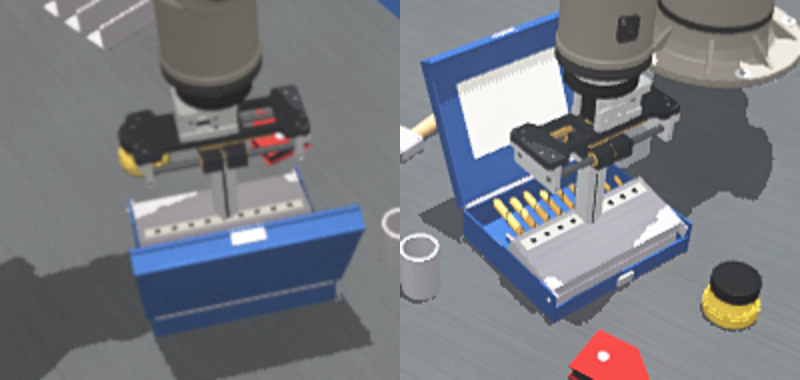

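>>> {"api": "jog_arm", "payload": {
  "rows": [
    {"tx": 0.0, "ty": 0.2, "tz": 0.3, "wx": 0.0, "wy": 0.0, "wz": 0.0, "grip": 0.0},
    {"tx": 0.0, "ty": 0.2, "tz": 0.6, "wx": 0.0, "wy": 0.0, "wz": 0.0, "grip": 0.0},
    {"tx": 0.0, "ty": 0.2, "tz": 0.6, "wx": 0.0, "wy": 0.0, "wz": 0.0, "grip": 0.0}
  ]
}}

```text
clock: 4.35
ee_pos: [0.5382, 0.0832, 0.0184]
tool_rot: [0.0, 0.823, 0.568, -0.0]
wrist_force: [-0.9, -0.0, -0.0]
gripper_width: 0.0004
```

>>> {"api": "jog_arm", "payload": {
  "rows": [
    {"tx": 0.0, "ty": 0.0, "tz": 0.2, "wx": 0.0, "wy": 0.0, "wz": 0.0, "grip": 0.0},
    {"tx": 0.0, "ty": 0.0, "tz": 0.3, "wx": 0.0, "wy": 0.0, "wz": 0.0, "grip": 0.0},
    {"tx": 0.0, "ty": 0.0, "tz": 0.3, "wx": 0.0, "wy": 0.0, "wz": 0.0, "grip": 0.0}
  ]
}}

```text
clock: 4.72
ee_pos: [0.5381, 0.0831, 0.0155]
tool_rot: [0.0, 0.823, 0.568, -0.0]
wrist_force: [0.2, -0.7, 0.6]
gripper_width: 0.0003
```

```bash
python3 look.py 5
```

```text
clock 4.725 tcp case [-0.0198  0.0059  0.0155] F case [0.6  0.42 0.65] grip 0.0003034660103053623
```

View pics/m5.png

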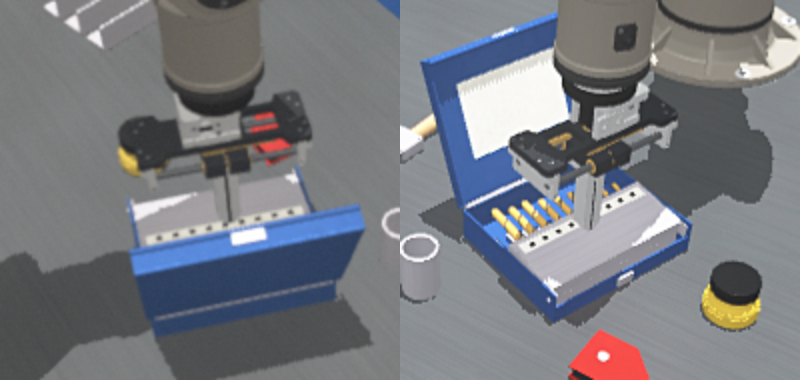

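>>> {"api": "jog_arm", "payload": {
  "rows": [
    {"tx": 0.0, "ty": 0.0, "tz": 0.2, "wx": 0.0, "wy": 0.0, "wz": 0.0, "grip": 0.0},
    {"tx": 0.0, "ty": 0.0, "tz": 0.3, "wx": 0.0, "wy": 0.0, "wz": 0.0, "grip": 0.0},
    {"tx": 0.0, "ty": 0.0, "tz": 0.3, "wx": 0.0, "wy": 0.0, "wz": 0.0, "grip": 0.0}
  ]
}}

```text
clock: 5.2
ee_pos: [0.5381, 0.0831, 0.0124]
tool_rot: [-0.0, 0.823, 0.568, -0.0]
wrist_force: [0.7, -0.4, 1.0]
gripper_width: 0.0004
```

```bash
python3 -c "
from h import *
from plant import read_camera
rel([])
a=read_camera('scene')[170:270,270:390]; cv2.imwrite('pics/z6.png',cv2.resize(a,(720,600),interpolation=cv2.INTER_CUBIC))"
```

```text
clock 5.2 tcp case [-0.0198  0.0059  0.0124] F case [0.13 0.85 1.  ] grip 0.00035494570335978893
```

View pics/z6.png

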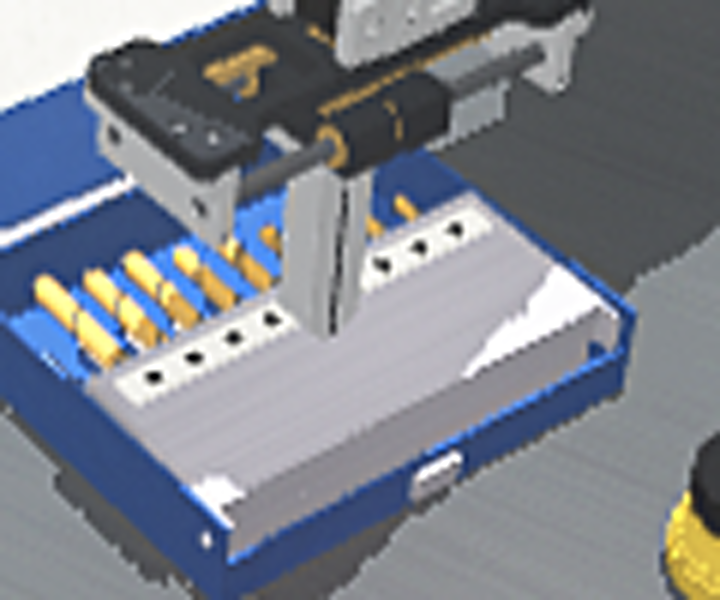

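>>> {"api": "jog_arm", "payload": {
  "rows": [
    {"tx": 0.0, "ty": 0.0, "tz": 0.15, "wx": 0.0, "wy": 0.0, "wz": 0.0, "grip": 0.0},
    {"tx": 0.0, "ty": 0.0, "tz": 0.3, "wx": 0.0, "wy": 0.0, "wz": 0.0, "grip": 0.0}
  ]
}}

```text
clock: 5.5
ee_pos: [0.5381, 0.083, 0.0095]
tool_rot: [0.0, 0.823, 0.568, -0.0]
wrist_force: [-0.2, -2.6, 2.3]
gripper_width: 0.0006
```

```bash
python3 -c "
from h import *
from ov import draw
a=cv2.resize(cv2.imread('pics/z6.png'),(720,600))
for th,col in((0,(0,255,0)),(.15,(0,0,255))): draw(a,'scene',[*P,th,1.966],6,np.array((270,170)),col)
cv2.imwrite('pics/z6o.png',a)"
```

```text
(no output)
```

View pics/z6o.png

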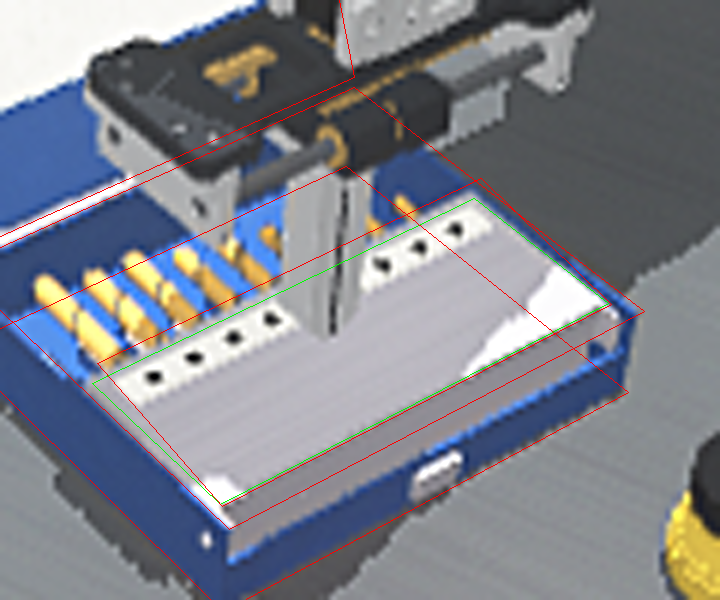

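>>> {"api": "jog_arm", "payload": {
  "rows": [
    {"tx": 0.0, "ty": 0.0, "tz": 0.15, "wx": 0.0, "wy": 0.0, "wz": 0.0, "grip": 0.0},
    {"tx": 0.0, "ty": 0.0, "tz": 0.3, "wx": 0.0, "wy": 0.0, "wz": 0.0, "grip": 0.0}
  ]
}}

```text
clock: 5.75
ee_pos: [0.5383, 0.0831, 0.0082]
tool_rot: [-0.001, 0.823, 0.568, 0.0]
wrist_force: [-21.4, -3.6, 71.0]
gripper_width: 0.0006
```

```bash
python3 -c "
from h import *
from ov import draw
from plant import read_camera
rel([])
im=read_camera('scene');cv2.imwrite('pics/scene7.png',im)
a=im[170:270,270:390]; a=cv2.resize(a,(720,600),interpolation=cv2.INTER_CUBIC)
for th,col in((0,(0,255,0)),): draw(a,'scene',[*P,th,1.966],6,np.array((270,170)),col)
cv2.imwrite('pics/z7o.png',a)"
```

```text
clock 5.75 tcp case [-0.0198  0.0061  0.0082] F case [ 10.97 -18.71  71.  ] grip 0.0005872202245546462
```

View pics/z7o.png

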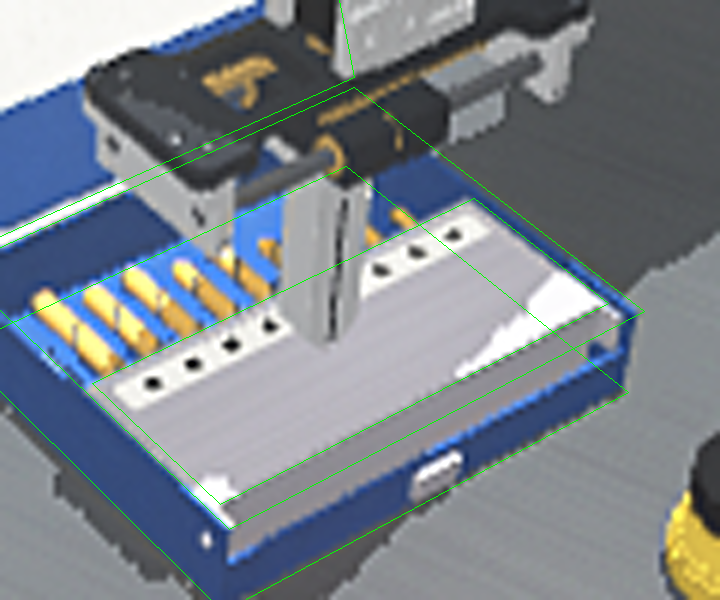

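>>> {"api": "jog_arm", "payload": {
  "rows": [
    {"tx": 0.0, "ty": 0.0, "tz": -0.3, "wx": 0.0, "wy": 0.0, "wz": 0.0, "grip": 0.0},
    {"tx": 0.0, "ty": 0.0, "tz": -2.0, "wx": 0.0, "wy": 0.0, "wz": 0.0, "grip": 0.0},
    {"tx": 0.0, "ty": 0.0, "tz": -6.0, "wx": 0.0, "wy": 0.0, "wz": 0.0, "grip": 0.0},
    {"tx": 0.0, "ty": 0.0, "tz": -12.0, "wx": 0.0, "wy": 0.0, "wz": 0.0, "grip": 0.0},
    {"tx": 0.0, "ty": 0.0, "tz": -18.0, "wx": 0.0, "wy": 0.0, "wz": 0.0, "grip": 0.0},
    {"tx": 0.0, "ty": 0.0, "tz": -24.0, "wx": 0.0, "wy": 0.0, "wz": 0.0, "grip": 0.0},
    {"tx": 0.0, "ty": 0.0, "tz": -26.0, "wx": 0.0, "wy": 0.0, "wz": 0.0, "grip": 0.0},
    {"tx": 0.0, "ty": 0.0, "tz": -26.0, "wx": 0.0, "wy": 0.0, "wz": 0.0, "grip": 0.0}
  ]
}}

```text
clock: 6.8
ee_pos: [0.5388, 0.0833, 0.2686]
tool_rot: [0.0, 0.823, 0.568, 0.002]
wrist_force: [1.3, 1.1, -0.3]
gripper_width: 0.0003
```

```bash
python3 -c "
from h import *
from plant import read_camera,monitor
rel([(.2,0,.26,-1),(.2,0,.17,-1)])
o=monitor.get_obs()
L=[]
for n in ('scene','side'):
  im=read_camera(n);cv2.imwrite(f'pics/{n}8.png',im)
  print(proj(n,o['ee_pos']))
  a=im[60:260,220:420] if n=='scene' else im[30:230,140:340]
  L.append(cv2.resize(a,(400,400),interpolation=cv2.INTER_CUBIC))
cv2.imwrite('pics/m8.png',np.hstack(L))"
```

```text
(0.2, 0, 0.26, -1) world [ 0.455 -0.12   0.26 ] shift [-22.02  -0.62   0.8 ] rot [ 0.002 -0.003 -0.001]
(0.2, 0, 0.17, -1) world [ 0.455 -0.12   0.17 ] shift [-22.04  -0.64   9.8 ] rot [ 0.002 -0.003 -0.001]
clock 6.8 tcp case [-0.0202  0.0065  0.2686] F case [-1.48  0.86 -0.27] grip 0.00027370336884252535
[[331.39261039 137.84297025]]
[[237.34787729 131.5856073 ]]
```

View pics/m8.png

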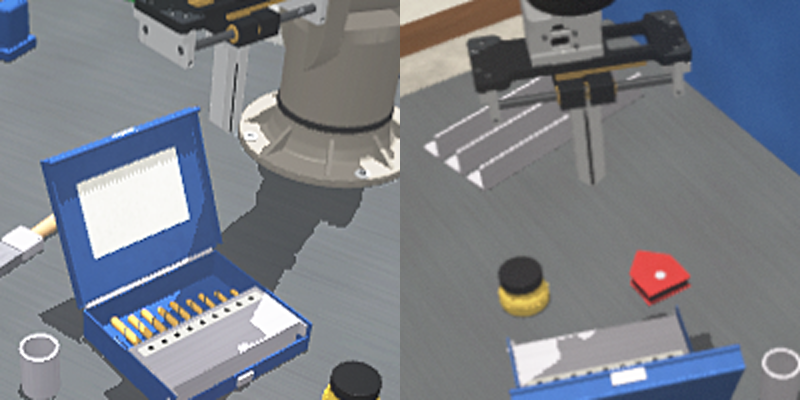

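```bash
python3 -c "
from h import *
print(tri((335,126.5),(236,122)))"
```

```text
(array([0.53680669, 0.08524607, 0.29255866]), array([-1.16783525,  0.48071918, -1.09563206, -0.53146306]))
```

>>> {"api": "jog_arm", "payload": {
  "rows": [
    {"tx": -5.0, "ty": -0.3, "tz": 0.0, "wx": 0.0, "wy": 0.0, "wz": 0.0, "grip": 0.0},
    {"tx": -10.0, "ty": -0.6, "tz": 0.0, "wx": 0.0, "wy": 0.0, "wz": 0.0, "grip": 0.0},
    {"tx": -15.0, "ty": -0.6, "tz": 0.0, "wx": 0.0, "wy": 0.0, "wz": 0.0, "grip": 0.0},
    {"tx": -20.0, "ty": -0.6, "tz": 0.0, "wx": 0.0, "wy": 0.0, "wz": 0.0, "grip": 0.0},
    {"tx": -22.5, "ty": -0.6, "tz": 0.0, "wx": 0.0, "wy": 0.0, "wz": 0.0, "grip": 0.0},
    {"tx": -22.5, "ty": -0.6, "tz": 0.5, "wx": 0.0, "wy": 0.0, "wz": 0.0, "grip": 0.0},
    {"tx": -22.5, "ty": -0.6, "tz": 1.0, "wx": 0.0, "wy": 0.0, "wz": 0.0, "grip": 0.0}
  ]
}}

```text
clock: 7.78
ee_pos: [0.4525, -0.1242, 0.2556]
tool_rot: [-0.0, 0.823, 0.568, -0.001]
wrist_force: [-0.5, 0.5, -1.0]
gripper_width: 0.0004
```

```bash
python3 -c "
from h import *
from plant import read_camera,monitor
rel([(.2,0,.15,-1),(.16,0,.15,-1)])
print(monitor.get_obs()['joint_positions'].round(2))
L=[]
for n in ('scene','side'):
  im=read_camera(n);cv2.imwrite(f'pics/{n}9.png',im)
  a=im[60:260,200:400] if n=='scene' else im[70:270,140:340]
  L.append(cv2.resize(a,(400,400),interpolation=cv2.INTER_CUBIC))
cv2.imwrite('pics/m9.png',np.hstack(L))"
```

```text
(0.2, 0, 0.15, -1) world [ 0.455 -0.12   0.15 ] shift [ 0.45  0.09 10.56] rot [-0.001  0.001 -0.001]
(0.16, 0, 0.15, -1) world [ 0.469 -0.083  0.15 ] shift [ 4.45  0.09 10.56] rot [-0.001  0.001 -0.001]
clock 7.775 tcp case [ 0.2045 -0.0008  0.2556] F case [-0.34 -0.62 -0.96] grip 0.00037232114191934455
[-0.67 -0.03  0.8   1.98  0.03  1.19 -0.24]
```

View pics/m9.png

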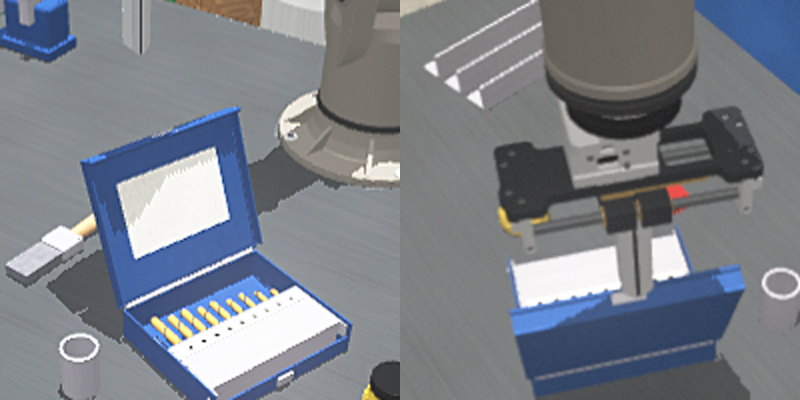

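>>> {"api": "jog_arm", "payload": {
  "rows": [
    {"tx": 0.0, "ty": 0.0, "tz": 3.0, "wx": 0.0, "wy": 0.0, "wz": 0.0, "grip": 0.0},
    {"tx": 0.0, "ty": 0.0, "tz": 6.0, "wx": 0.0, "wy": 0.0, "wz": 0.0, "grip": 0.0},
    {"tx": 0.0, "ty": 0.0, "tz": 9.0, "wx": 0.0, "wy": 0.0, "wz": 0.0, "grip": 0.0},
    {"tx": 0.0, "ty": 0.0, "tz": 10.5, "wx": 0.0, "wy": 0.0, "wz": 0.0, "grip": 0.0},
    {"tx": 0.0, "ty": 0.0, "tz": 10.5, "wx": 0.0, "wy": 0.0, "wz": 0.0, "grip": 0.0}
  ]
}}

```text
clock: 8.5
ee_pos: [0.4523, -0.1249, 0.1511]
tool_rot: [-0.0, 0.823, 0.568, -0.001]
wrist_force: [0.3, -0.4, 0.3]
gripper_width: 0.0002
```

```bash
cat > look2.py <<'E'
from h import *
import sys
from plant import read_camera,monitor
rel([])
L=[]
for n in ('scene','side'):
  im=read_camera(n);cv2.imwrite(f'pics/{n}{sys.argv[1]}.png',im)
  a=im[80:280,210:410] if n=='scene' else im[90:290,140:340]
  L.append(cv2.resize(a,(400,400),interpolation=cv2.INTER_CUBIC))
cv2.imwrite(f'pics/m{sys.argv[1]}.png',np.hstack(L))
E
python3 look2.py 10
```

```text
clock 8.5 tcp case [ 0.2051 -0.0008  0.1511] F case [0.27 0.44 0.3 ] grip 0.00016709247239410108
```

View pics/m10.png

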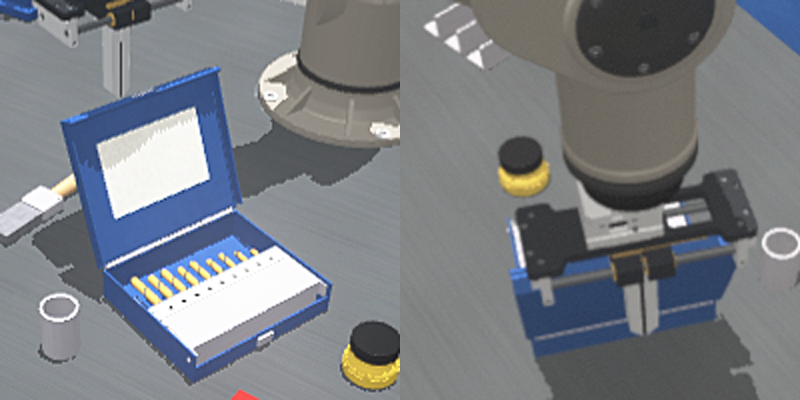

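```bash
python3 -c "
from h import *
print(tri((270.5,128),(261.5,256.5)))
e=[.4523,-.1249,.1511]
for d in(0,.024,.032): print(d,proj('scene',np.add(e,[0,0,d])),proj('side',np.add(e,[0,0,d])))"
```

```text
(array([ 0.45027998, -0.1246286 ,  0.17559907]), array([-1.21766434,  0.3092499 , -0.88208925, -0.28121155]))
0 [[268.70088543 137.53969193]] [[262.22401957 263.73128035]]
0.024 [[268.70436587 128.82156964]] [[261.68101808 255.94461027]]
0.032 [[268.70549749 125.86248797]] [[261.49504405 253.27447776]]
```

>>> {"api": "jog_arm", "payload": {
  "rows": [
    {"tx": 1.5, "ty": 0.0, "tz": 0.0, "wx": 0.0, "wy": 0.0, "wz": 0.0, "grip": 0.0},
    {"tx": 3.0, "ty": 0.0, "tz": 0.0, "wx": 0.0, "wy": 0.0, "wz": 0.0, "grip": 0.0},
    {"tx": 4.0, "ty": 0.0, "tz": 0.0, "wx": 0.0, "wy": 0.0, "wz": 0.0, "grip": 0.0},
    {"tx": 5.0, "ty": 0.0, "tz": 0.0, "wx": 0.0, "wy": 0.0, "wz": 0.0, "grip": 0.0},
    {"tx": 6.0, "ty": 0.0, "tz": 0.0, "wx": 0.0, "wy": 0.0, "wz": 0.0, "grip": 0.0},
    {"tx": 7.0, "ty": 0.0, "tz": 0.0, "wx": 0.0, "wy": 0.0, "wz": 0.0, "grip": 0.0}
  ]
}}

```text
clock: 9.35
ee_pos: [0.4778, -0.0591, 0.1516]
tool_rot: [0.0, 0.823, 0.568, -0.0]
wrist_force: [-1.1, -4.1, 3.3]
gripper_width: 0.0005
```

```bash
python3 look2.py 11
```

```text
clock 9.35 tcp case [ 0.1346 -0.0002  0.1516] F case [4.21 0.39 3.25] grip 0.0005093347625789023
```

View pics/m11.png

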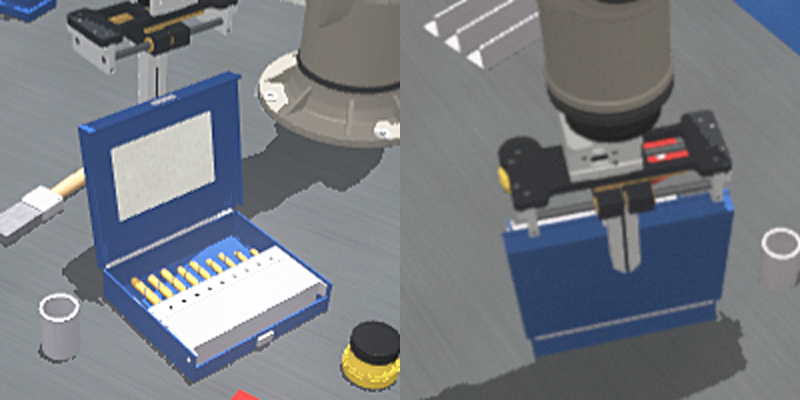

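>>> {"api": "jog_arm", "payload": {
  "rows": [
    {"tx": 1.2, "ty": 0.0, "tz": -0.5, "wx": 0.0, "wy": 0.0, "wz": 0.0, "grip": 0.0},
    {"tx": 2.4, "ty": 0.0, "tz": -1.0, "wx": 0.0, "wy": 0.0, "wz": 0.0, "grip": 0.0},
    {"tx": 3.6, "ty": 0.0, "tz": -1.4, "wx": 0.0, "wy": 0.0, "wz": 0.0, "grip": 0.0},
    {"tx": 4.8, "ty": 0.0, "tz": -1.4, "wx": 0.0, "wy": 0.0, "wz": 0.0, "grip": 0.0},
    {"tx": 6.0, "ty": 0.0, "tz": -1.3, "wx": 0.0, "wy": 0.0, "wz": 0.0, "grip": 0.0},
    {"tx": 7.2, "ty": 0.0, "tz": -1.1, "wx": 0.0, "wy": 0.0, "wz": 0.0, "grip": 0.0},
    {"tx": 8.4, "ty": 0.0, "tz": -0.8, "wx": 0.0, "wy": 0.0, "wz": 0.0, "grip": 0.0}
  ]
}}

```text
clock: 10.32
ee_pos: [0.5075, 0.0197, 0.1592]
tool_rot: [-0.0, 0.823, 0.568, -0.0]
wrist_force: [-2.2, -2.5, -1.4]
gripper_width: 0.0007
```

```bash
python3 look2.py 12
```

```text
clock 10.325 tcp case [ 0.0504 -0.0003  0.1592] F case [ 3.16 -1.16 -1.38] grip 0.0007170374038654199
```

View pics/m12.png

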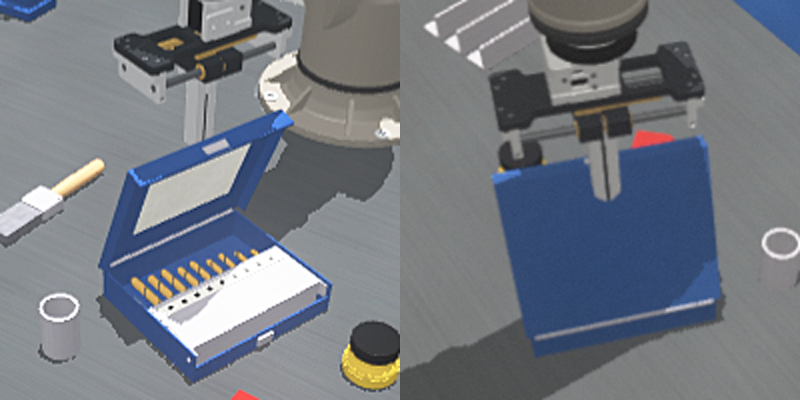

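>>> {"api": "jog_arm", "payload": {
  "rows": [
    {"tx": 1.3, "ty": 0.0, "tz": 0.4, "wx": 0.0, "wy": 0.0, "wz": 0.0, "grip": 0.0},
    {"tx": 2.6, "ty": 0.0, "tz": 1.0, "wx": 0.0, "wy": 0.0, "wz": 0.0, "grip": 0.0},
    {"tx": 3.6, "ty": 0.0, "tz": 1.6, "wx": 0.0, "wy": 0.0, "wz": 0.0, "grip": 0.0},
    {"tx": 4.6, "ty": 0.0, "tz": 2.3, "wx": 0.0, "wy": 0.0, "wz": 0.0, "grip": 0.0},
    {"tx": 5.6, "ty": 0.0, "tz": 3.2, "wx": 0.0, "wy": 0.0, "wz": 0.0, "grip": 0.0},
    {"tx": 6.6, "ty": 0.0, "tz": 4.2, "wx": 0.0, "wy": 0.0, "wz": 0.0, "grip": 0.0},
    {"tx": 7.6, "ty": 0.0, "tz": 5.4, "wx": 0.0, "wy": 0.0, "wz": 0.0, "grip": 0.0},
    {"tx": 8.3, "ty": 0.0, "tz": 6.5, "wx": 0.0, "wy": 0.0, "wz": 0.0, "grip": 0.0}
  ]
}}

```text
clock: 11.42
ee_pos: [0.5369, 0.0972, 0.0936]
tool_rot: [0.0, 0.823, 0.568, -0.0]
wrist_force: [1.1, 0.3, 1.0]
gripper_width: 0.0007
```

```bash
python3 look2.py 13
```

```text
clock 11.425 tcp case [-0.0325 -0.0002  0.0936] F case [-0.63  0.94  1.04] grip 0.0006889044292268362
```

View pics/m13.png

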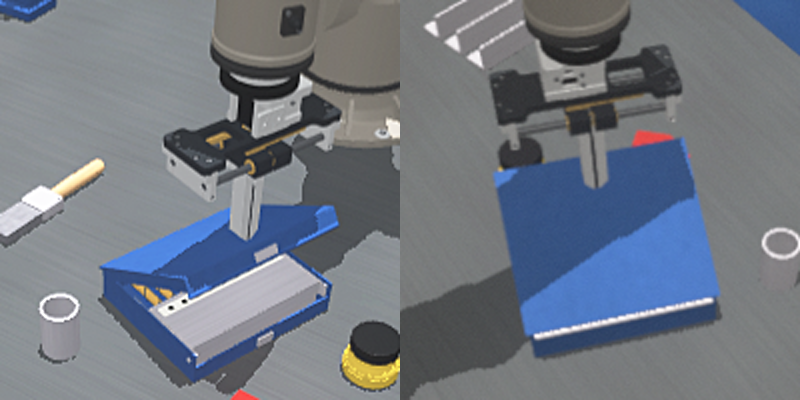

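>>> {"api": "jog_arm", "payload": {
  "rows": [
    {"tx": 0.5, "ty": 0.0, "tz": 1.0, "wx": 0.0, "wy": 0.0, "wz": 0.0, "grip": 0.0},
    {"tx": 1.0, "ty": 0.0, "tz": 2.0, "wx": 0.0, "wy": 0.0, "wz": 0.0, "grip": 0.0},
    {"tx": 1.4, "ty": 0.0, "tz": 3.0, "wx": 0.0, "wy": 0.0, "wz": 0.0, "grip": 0.0},
    {"tx": 1.7, "ty": 0.0, "tz": 4.0, "wx": 0.0, "wy": 0.0, "wz": 0.0, "grip": 0.0},
    {"tx": 1.9, "ty": 0.0, "tz": 5.0, "wx": 0.0, "wy": 0.0, "wz": 0.0, "grip": 0.0},
    {"tx": 2.0, "ty": 0.0, "tz": 6.0, "wx": 0.0, "wy": 0.0, "wz": 0.0, "grip": 0.0},
    {"tx": 2.0, "ty": 0.0, "tz": 6.5, "wx": 0.0, "wy": 0.0, "wz": 0.0, "grip": 0.0}
  ]
}}

```text
clock: 12.4
ee_pos: [0.5436, 0.1151, 0.0288]
tool_rot: [-0.0, 0.823, 0.568, -0.0]
wrist_force: [0.4, 0.1, 2.2]
gripper_width: 0.0008
```

```bash
python3 look2.py 14
```

```text
clock 12.4 tcp case [-0.0516 -0.0003  0.0288] F case [-0.2   0.33  2.19] grip 0.0007679116213988677
```

View pics/m14.png

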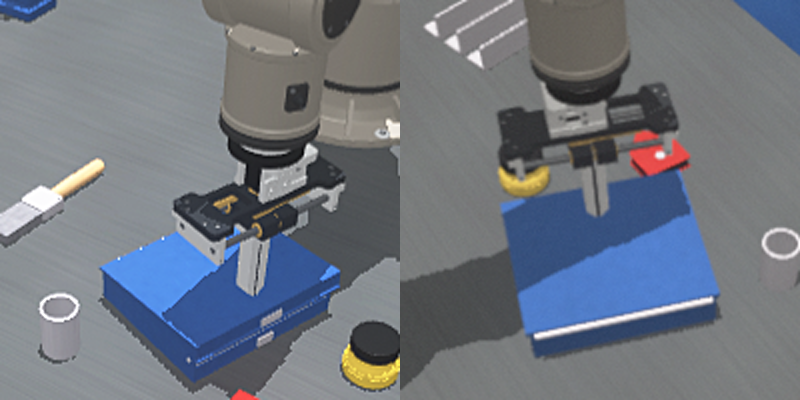

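>>> {"api": "jog_arm", "payload": {
  "rows": [
    {"tx": 0.0, "ty": 0.0, "tz": 0.3, "wx": 0.0, "wy": 0.0, "wz": 0.0, "grip": 0.0},
    {"tx": 0.0, "ty": 0.0, "tz": 0.6, "wx": 0.0, "wy": 0.0, "wz": 0.0, "grip": 0.0},
    {"tx": 0.0, "ty": 0.0, "tz": 0.9, "wx": 0.0, "wy": 0.0, "wz": 0.0, "grip": 0.0},
    {"tx": 0.0, "ty": 0.0, "tz": 1.0, "wx": 0.0, "wy": 0.0, "wz": 0.0, "grip": 0.0},
    {"tx": 0.0, "ty": 0.0, "tz": 1.0, "wx": 0.0, "wy": 0.0, "wz": 0.0, "grip": 0.0}
  ]
}}

```text
clock: 13.12
ee_pos: [0.5438, 0.1151, 0.0195]
tool_rot: [0.0, 0.823, 0.568, -0.0]
wrist_force: [-0.4, 0.2, 1.2]
gripper_width: 0.0005
```

>>> {"api": "jog_arm", "payload": {
  "rows": [
    {"tx": 0.0, "ty": 0.0, "tz": 0.1, "wx": 0.0, "wy": 0.0, "wz": 0.0, "grip": 0.0}
  ]
}}

```text
clock: 13.25
ee_pos: [0.5439, 0.1151, 0.0186]
tool_rot: [0.0, 0.823, 0.568, -0.0]
wrist_force: [0.3, -0.3, 0.8]
gripper_width: 0.0006
```

>>> {"api": "jog_arm", "payload": {
  "rows": [
    {"tx": 0.0, "ty": 0.0, "tz": 0.07, "wx": 0.0, "wy": 0.0, "wz": 0.0, "grip": 0.0}
  ]
}}

```text
clock: 13.38
ee_pos: [0.5439, 0.1151, 0.0178]
tool_rot: [0.0, 0.823, 0.568, -0.0]
wrist_force: [0.7, 0.1, 1.3]
gripper_width: 0.0004
```

>>> {"api": "jog_arm", "payload": {
  "rows": [
    {"tx": 0.0, "ty": 0.0, "tz": 0.08, "wx": 0.0, "wy": 0.0, "wz": 0.0, "grip": 0.0}
  ]
}}

```text
clock: 13.5
ee_pos: [0.5439, 0.1152, 0.017]
tool_rot: [-0.0, 0.823, 0.568, -0.0]
wrist_force: [0.0, -0.1, 0.7]
gripper_width: 0.0006
```

>>> {"api": "jog_arm", "payload": {
  "rows": [
    {"tx": 0.0, "ty": 0.0, "tz": 0.08, "wx": 0.0, "wy": 0.0, "wz": 0.0, "grip": 0.0}
  ]
}}

```text
clock: 13.62
ee_pos: [0.5439, 0.1152, 0.0166]
tool_rot: [-0.0, 0.823, 0.568, 0.0]
wrist_force: [-5.9, -1.4, 21.3]
gripper_width: 0.0002
```

```bash
python3 look2.py 15
```

```text
clock 13.625 tcp case [-0.0519 -0.      0.0166] F case [ 3.4  -5.03 21.27] grip 0.0001531284092579829
```

View pics/m15.png

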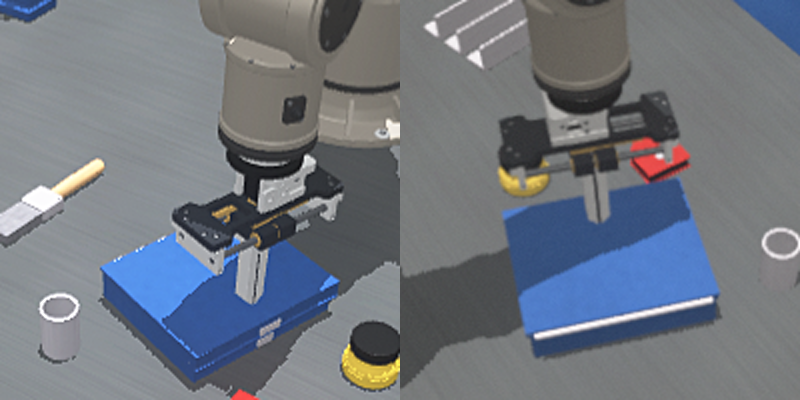

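>>> {"api": "jog_arm", "payload": {
  "rows": [
    {"tx": 0.0, "ty": 0.0, "tz": -0.2, "wx": 0.0, "wy": 0.0, "wz": 0.0, "grip": 0.0},
    {"tx": 0.0, "ty": 0.0, "tz": -2.0, "wx": 0.0, "wy": 0.0, "wz": 0.0, "grip": 0.0},
    {"tx": 0.0, "ty": 0.0, "tz": -6.0, "wx": 0.0, "wy": 0.0, "wz": 0.0, "grip": 0.0},
    {"tx": 0.0, "ty": 0.0, "tz": -12.0, "wx": 0.0, "wy": 0.0, "wz": 0.0, "grip": 0.0},
    {"tx": 0.0, "ty": 0.0, "tz": -18.0, "wx": 0.0, "wy": 0.0, "wz": 0.0, "grip": 0.0},
    {"tx": 0.0, "ty": 0.0, "tz": -23.0, "wx": 0.0, "wy": 0.0, "wz": 0.0, "grip": 0.0},
    {"tx": 0.0, "ty": 0.0, "tz": -24.0, "wx": 0.0, "wy": 0.0, "wz": 0.0, "grip": 0.0},
    {"tx": 0.0, "ty": 0.0, "tz": -24.0, "wx": 0.0, "wy": 0.0, "wz": 0.0, "grip": 0.0}
  ]
}}

```text
clock: 14.72
ee_pos: [0.5439, 0.1152, 0.2568]
tool_rot: [-0.0, 0.823, 0.568, 0.001]
wrist_force: [0.3, 0.1, -0.5]
gripper_width: 0.0003
```

```bash
python3 -c "
from h import *
from ov import draw
from plant import read_camera
rel([]); L=[]
for n,o in(('scene',(240,170)),('side',(180,150))):
  im=read_camera(n);cv2.imwrite(f'pics/{n}16.png',im)
  a=im[o[1]:o[1]+130,o[0]:o[0]+150]
  a=cv2.resize(a,(400,347),interpolation=cv2.INTER_CUBIC); b=a.copy(); draw(b,n,[*P,0,0],400/150,np.array(o),(0,255,0)); L.append(np.vstack([a[:300],b[:300]]))
cv2.imwrite('pics/m16.png',np.hstack(L))"
```

```text
clock 14.725 tcp case [-5.190e-02 -1.000e-04  2.568e-01] F case [-0.16  0.24 -0.52] grip 0.0003094784558892714
```

View pics/m16.png

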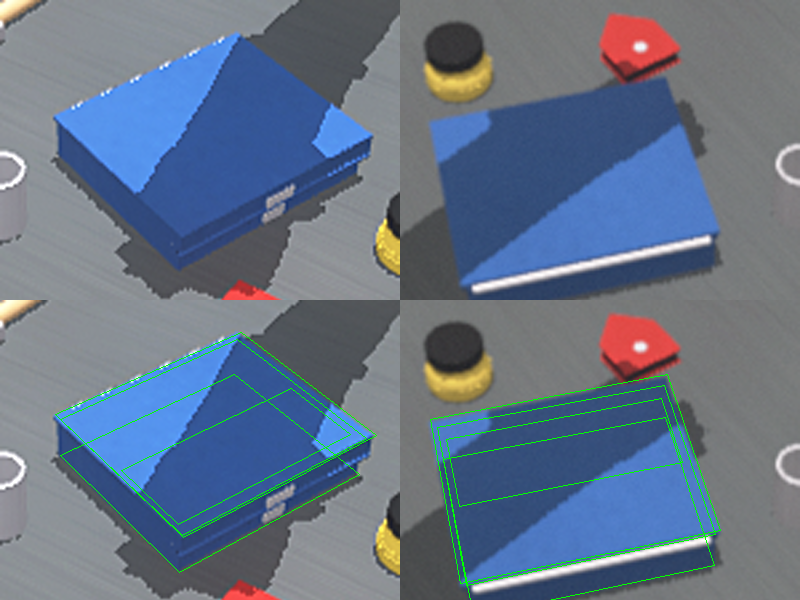

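```bash
python3 -c "
from plant import arm
print(arm.hand_in())"
```

```text
the job is handed in; nothing more can be done
None
```

The drill case is closed and the job is handed in. I pushed the leaf down flat with the shut fingertips. I then swung the cover over from behind and pressed it down to its stop.

**Last checks, at 14.7 s on the clock, before handing in:**
- **Shut:** in both cameras the cover matches the projected outline of a fully shut cover. Its stop came 8.4 mm above the leaf's, against 8 mm expected.
- **Case and bystanders:** the case still lies on its starting outline. The tin and magnet look untouched in the last close-ups. The tube and brush are only partly in those, and I did not measure the four again.
- **Hand:** it is clear, with the TCP at z = 0.257 m and about 0.5 N on the wrist.

**What disagreed or went less well:**
- **Force on the leaf:** at its stop the wrist force rose to about 71 N through the fingertips, more than I intended but under the 120 N limit. On the cover I used steps of about 1 mm, and the highest reading was about 21 N.
- **Fingertip height:** the visible tips sat about 22–24 mm above the reported TCP in the cameras. Contact at the two stops put the difference at about 32 mm. I did not resolve this and relied on force and pictures instead.
- **Starting leaf angle:** it measured about 1.23 rad, not the 1.6 rad of its upright stop.

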